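# Lock the brazing turntable

## Robot

A 7-joint arm with a two-finger parallel gripper is mounted at the origin on the work surface. World frame = base frame: x ahead of the robot, y to its left, z up, the work surface at z = 0. Lengths are in m, angles in rad, forces in N, time in s.
With the tool pointing down it reaches from about 0.4 to 0.85 m from the base axis. Payload 4.5 kg.
Tool frame: the origin (TCP) lies midway between the tips of the shut fingers; the grasp point (between the pads) lies 19 mm behind it; z points along the fingers, y is the direction in which the jaws open and shut (so a half turn about z gives the same grasp; the last joint's range is limited). The gripper opens to 88 mm and grips with 3 to 60 N. Pads are 18 mm wide; open, the fingers measure 123 mm over their backs; the gripper's body (75 mm by 187 mm) begins 45 mm behind the grasp point.
Start: joints at [-1.275, 0.689, -0.195, 1.565, 0.157, 0.902, -0.215], TCP at [0.162, 0.604, 0.239] pointing down, gripper open.
Joint ranges: [-3.01, 3.01], [-0.46, 2.08], [-1.47, 1.51], [0.13, 2.56], [-1, 4.14], [0.04, 2.09], [-2.66, 2.66]. Speed limits (rad/s): [2.57, 2.57, 3.14, 3.14, 3.14, 3.14, 3.14].

## Interface

Orientations are given as a unit quaternion [x, y, z, w].
In Python, from plant import get_state, snapshot, finish_job, find_in gives the robot as it stands.
- The arm moves only by the shell command python3 -m creep 'ROWS' [OPENING] [FORCE]. ROWS is JSON, one flat list of numbers, 6 for each row, row after row: the shift along the tool's x, y, z in mm, then the turn, a rotation vector about the tool's x, y, z in degrees. In form: [tx, ty, tz, wx, wy, wz, tx, ty, tz, wx, wy, wz, ...]. A call has 1 to 5 rows; each row shifts and turns the pose as measured when the row begins, along the tool's axes as they then stand; what a row does not reach is not made up. A row lasts 1/12 s, in which the tool goes at most 41.7 mm and 7.16 degrees, less where a joint would pass 70% of its speed; a pose out of reach is approached as far as the arm can. A call is refused whole if a number of a shift passes 41.7 or a number of a turn 7.16, either way. A call with a gripper value outside its range is refused whole. OPENING is the finger opening in mm, from 0 to 88.1, set as the call begins (- or left out, the last holds). The fingers move at their own pace and stop on an object; FORCE is the grip in N (left out, the last holds). Time passes only in rows, so rows that do not move let the fingers close. It gives the time, the measured TCP pose, the force and the opening at its end, in the units of the state.
- get_state(): the state, without advancing time (a new reading comes with each control period).
- snapshot(name): name is "side" or "top"; returns a dict with "color" (384x512x3 uint8, red, green, blue), "intrinsics" (3x3 intrinsics, pixels), "extrinsics" (4x4, takes a point from world to camera coordinates). Camera axes: x right, y down, z forward; pixel columns grow to the right and rows downward; lengths in m; the calibration is good to about 2 mm. A picture is of the moment at which its call begins. There is no depth.
- finish_job(): hands the job in, once; it reports no verdict.
Trained networks look in the newest picture that a camera, given by its name, has taken for a name from the list of things; names that differ only in an ending like _2 or _b are one class to them, and where a whole thing is asked for, a point or a joint stands for the part that bears it (a point fixed in the world has none). Each returns a list of dicts, best first, with "score" (0 to 1); they miss things now and then, are a little off and sometimes report something else, mostly with a low value. They report only what shows in the picture. A call takes as long as a camera call. They do not tell look-alikes from the thing itself.
- find_in(thing, camera): "xy" ([column, row] in pixels, amid what is visible of it).
The state is a dict: "clock": time; "q": joint angles; "qd": joint speeds; "joint_torque": joint torques, N m; "tool_pos": TCP position; "eef_rot": TCP orientation; "contact_force": force on the tool from outside, world axes, zero at the start; "moment": the same for the moment, N m; "opening": opening from 0.0 (shut) to 1.0 (fully open).
Only numpy, scipy, OpenCV 4.12 (cv2) and the standard library are available. Lean on these libraries where they do the work, as an engineer would, in place of code of your own. Each camera call takes 0.05 s, during which the arm holds its last target.

## Task

Lock the bench turntable so that it cannot turn during brazing: push its upright pegs round until the slot in the edge of the disc faces the lock bar, then push the bar by its lug through the guide and fully home in the slot. Do it with light fingertip pushes only and grip or lift nothing; the brass valve body standing loose on the middle of the turntable stays standing there, and the things lying about stay where they are. Finish with the hand clear.

Things in the scene. Friction and masses are not known exactly. Their poses are not given: they have to be found in the camera images.
- turntable: fixed grey foot of a small bench turntable; origin on the turning axis at bench height, z up. Its +y axis points from the axis out along the lock bar. Round foot under the disc. An outrigger 56 wide runs out along +y to 230 from the axis, top at height 34; on it is the bar's guide, a dark steel block 40 wide, from 125 to 160 along y, top at height 66
- index_disc (a joint): angle of the bright metal index disc about the vertical axis, counter-clockwise from above; 0 (or any whole turn) when its slot faces the lock bar. Turns endlessly either way with a drag of about 3 N at the pegs and stays where it is left. Disc: radius 105, height 44 to 52, fine marks near the rim; on it, fixed, a dark round work plate, radius 58, top at height 64
- slot_mouth (a point): mouth of the disc's only slot, an open notch in its rim: this point is on the rim, 105 from the axis, height 52, and turns with the disc. The slot is radial, 18 wide, from radius 68 out, flared to 30 wide in the last 6 mm at the rim
- peg_a (a point): one of three equal upright steel pegs fixed on the disc for turning it by hand: 14 in diameter, from height 52 to 97, 85 from the axis (hexagon foot 21 across, 6 high). This point is on the peg's centre line at height 80. Peg a is 60 degrees counter-clockwise of the slot, seen from above
- peg_b (a point): the same for the peg opposite the slot
- peg_c (a point): the same for the peg 60 degrees clockwise of the slot
- lock_bar (a joint): travel of the steel lock bar towards the axis: 0 withdrawn, 0.036 fully home, its lug against the guide. Starts at 0 to 0.006. 14 wide, round-nosed, height 43 to 53; at 0 its nose is 118 from the axis, its tail 212. Slides with 3 N of friction, stays where left. The disc blocks it unless the slot is in front; flare and round nose draw them together within about 6 mm sideways
- lug (a point): upright lug of the lock bar, to push it by: a steel plate 30 wide (across the bar), 8 thick (along the bar), from height 43 to 88. This point is the middle of its outer face (away from the disc, the face to push) at height 70; moves with the bar, 204 from the axis when withdrawn
- valve_mid (a point): middle of the loose brass valve body (about 0.45 kg) standing near the middle of the work plate: flange 60 across, 7 thick, body 36 across, 42 tall in all, with a copper stub to one side reaching 42 from its middle; this point is half-way up, 21 above the plate. Leave it standing there
- axis_top (a point): fixed point on the turning axis at height 64, the top of the work plate
- flux_jar: bystander, leave alone: small grey jar, 48 across, 55 tall; origin at the middle of its underside
- coupling: bystander, leave alone: copper tube coupling standing on end, 31 across, 36 tall; origin at the middle of its underside
- flare_nut: bystander, leave alone: brass flare nut, 28 across, 30 tall; origin at the middle of its underside
- screwdriver: bystander, leave alone: screwdriver lying on the bench; origin at the middle of its underside
- spanner: bystander, leave alone: steel spanner lying on the bench; origin at the middle of its underside
- tube_cutter: bystander, leave alone: grey tube cutter, about 110 long, 36 high; origin at the middle of its underside
- tee_piece: bystander, leave alone: copper tee lying on the bench, 56 long; origin at the middle of its underside
There are look-alikes about, which are no part of the job. There is more than one size of the part that bears valve_mid; the job needs the middle-sized.

How it is judged:
On the way, in this order (a step that is already met when the one before it is completed fails the run):
1. the slot is turned to face the lock bar (within 10 mm at the rim) while the bar is still outside it (x of slot_mouth in the frame of turntable between -0.01 and 0.01 m and y of slot_mouth in the frame of turntable above 0.05 m and value of joint lock_bar below 0.02 m), for 0.1 s.
2. the bar is pushed fully home through the slot (value of joint lock_bar above 0.033 m), for 0.2 s.
At the end, for the whole second after the job is handed in: the slot faces the lock bar (within 5 mm at the rim), the bar is pushed in to within 3 mm of fully home, both at rest, and the valve body stands upright on the work plate within 20 mm of its middle (x of slot_mouth in the frame of turntable between -0.005 and 0.005 m and y of slot_mouth in the frame of turntable above 0.05 m and value of joint lock_bar above 0.033 m and horizontal distance between valve_mid and axis_top below 0.02 m and z of valve_mid in the frame of axis_top below 0.026 m and angle between valve_mid's own z axis and vertical below 0.1 rad and velocity of joint index_disc between -0.05 and 0.05 rad/s and velocity of joint lock_bar between -0.005 and 0.005 m/s); the robot touches nothing.
It fails at once if the valve body is lifted, tipped or pushed more than 20 mm off the middle of the plate (z of valve_mid in the frame of axis_top above 0.031 m or angle between valve_mid's own z axis and vertical above 0.35 rad or horizontal distance between valve_mid and axis_top above 0.02 m).
It fails at once if a bystander is moved more than 20 mm (distance of any of flux_jar, coupling, flare_nut, screwdriver, spanner, tube_cutter, tee_piece from where it was at the start of the episode above 0.02 m).
It fails at once if the disc or the bar is gripped or pushed hard: more than 40 N from the fingers (contact force between the fingers and index_disc above 40 N or contact force between the fingers and lock_bar above 40 N).
It also fails if it takes over 64 s, if anything falls off the work surface, if the arm or the gripper's body presses on something with over 40 N, if the wrist force passes 120 N, or if a joint passes its speed limit or range.

## Working session

There is one attempt and no reset: what is moved stays moved. The work goes in short steps, Python scripts to look and compute and a shell command to move; the robot and the scene stay as the last step left them, time stands still between calls to the robot, and variables do not carry over. Pictures are saved under pics/ and viewed, and the job is handed in when it is done.

```bash
ls; mkdir -p pics
cat > h.py <<'E'
import numpy as np, cv2
from plant import get_state, snapshot, finish_job, find_in
def snap(n,f=None):
    s=snapshot(n)
    if f: cv2.imwrite('pics/'+f,s['color'][:,:,::-1])
    return s
def ray(s,xy):
    K=np.array(s['intrinsics']);E=np.array(s['extrinsics'])
    R=E[:3,:3];t=E[:3,3]
    d=R.T@np.linalg.inv(K)@np.array([xy[0],xy[1],1.]);return -R.T@t,d
def atz(s,xy,z):
    o,d=ray(s,xy);return o+d*(z-o[2])/d[2]
def proj(s,p):
    K=np.array(s['intrinsics']);E=np.array(s['extrinsics'])
    c=E[:3,:3]@np.array(p)+E[:3,3];u=K@c;return u[:2]/u[2]
E
python3 - <<'E'
from h import *
st=get_state();print(st)
for n in('top','side'):
    s=snap(n,n+'0.png');np.savez(n+'0.npz',**s)
    print(n,ray(s,(256,192)))
    for t in ['turntable','index_disc','slot_mouth','peg_a','peg_b','peg_c','lock_bar','lug','valve_mid']:
        try: print(t,[(np.round(d['xy']).tolist(),round(d['score'],2)) for d in find_in(t,n)])
        except Exception as e: print(t,e)
E
```

```text
pics
{'clock': 0.0, 'q': array([-1.27519884,  0.68999881, -0.19451625,  1.56636399,  0.1573379 ,
        0.90248737, -0.21508421]), 'qd': array([-7.26550616e-04, -9.28948383e-04, -4.63037676e-04,  6.92610122e-04,
       -3.43448131e-04, -2.74931063e-04,  6.96601254e-05]), 'joint_torque': array([-6.85951982e-04, -5.27547741e+01, -1.26693875e+00, -1.53430349e+01,
       -5.25306864e-02,  6.45082750e-03,  1.74149741e-04]), 'tool_pos': array([0.16165077, 0.60306941, 0.23789553]), 'eef_rot': array([ 1.30461777e-01,  9.91452903e-01, -9.29796047e-04, -4.12535621e-05]), 'contact_force': array([ 0.70870407, -0.2644941 , -0.87841171]), 'moment': array([-0.02277246,  0.00137687,  0.0301717 ]), 'opening': 0.9970628330189419}
top (array([ 0.41073657, -0.02863316,  1.08986708]), array([ 0.14865151, -0.01454781, -0.98916218]))
turntable [([272.0, 210.0], 0.59)]
index_disc [([276.0, 212.0], 0.84)]
slot_mouth [([278.0, 211.0], 0.79), ([272.0, 212.0], 0.25)]
peg_a [([272.0, 207.0], 0.69)]
peg_b [([272.0, 207.0], 0.69)]
peg_c [([272.0, 207.0], 0.69)]
lock_bar [([214.0, 231.0], 0.47)]
lug [([210.0, 235.0], 0.47)]
valve_mid [([283.0, 201.0], 0.95), ([237.0, 120.0], 0.62), ([276.0, 128.0], 0.54), ([127.0, 150.0], 0.33)]
side (array([ 0.18915984, -0.82181406,  0.74969539]), array([ 0.37459958,  0.70363296, -0.60393925]))
turntable [([240.0, 228.0], 0.59)]
index_disc [([249.0, 229.0], 0.86), ([239.0, 225.0], 0.18)]
slot_mouth [([247.0, 226.0], 0.69)]
peg_a [([248.0, 225.0], 0.86)]
peg_b [([248.0, 225.0], 0.86)]
peg_c [([248.0, 225.0], 0.86)]
lock_bar [([195.0, 191.0], 0.66)]
lug [([193.0, 191.0], 0.49)]
valve_mid [([247.0, 215.0], 0.74), ([301.0, 182.0], 0.69), ([314.0, 212.0], 0.62)]
```

Run:
```python
import cv2
a=cv2.imread('pics/top0.png');b=cv2.imread('pics/side0.png')
cv2.imwrite('pics/top0c.png',cv2.resize(a[110:310,150:400],None,fx=3,fy=3,interpolation=cv2.INTER_CUBIC))
cv2.imwrite('pics/side0c.png',cv2.resize(b[120:320,130:380],None,fx=3,fy=3,interpolation=cv2.INTER_CUBIC))
```

```text
(no output)
```

View pics/top0.png

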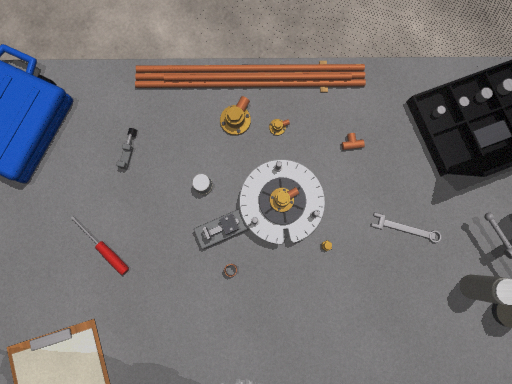

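View pics/top0c.png

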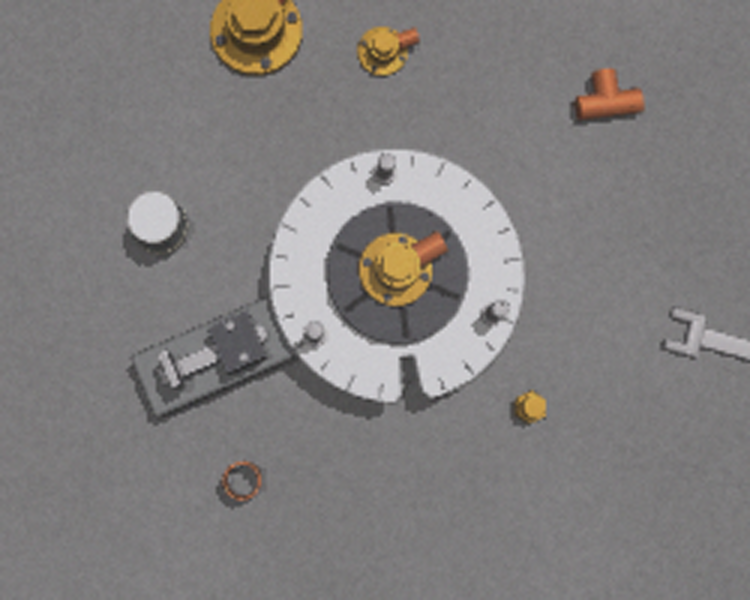

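View pics/side0.png

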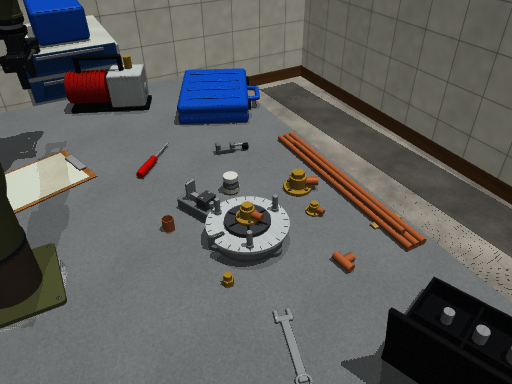

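View pics/side0c.png

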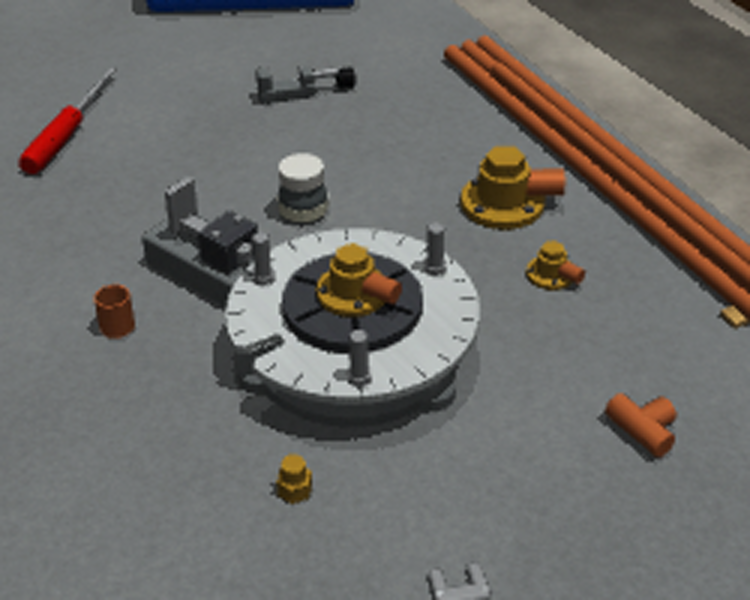

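Run:
```python
from h import *
from scipy.optimize import least_squares
T=dict(np.load('top0.npz'));S=dict(np.load('side0.npz'))
for n,s,seed in(('top',T,(276,212)),('side',S,(249,229))):
    g=cv2.cvtColor(s['color'],cv2.COLOR_RGB2GRAY)
    m=(g>165).astype(np.uint8)
    if n=='side': m=(g>150).astype(np.uint8)
    k,l,st,c=cv2.connectedComponentsWithStats(m)
    i=[j for j in range(1,k) if st[j,4]>1200 and abs(c[j]-seed).max()<40]
    print(n,[(st[j],c[j]) for j in i])
    P=np.argwhere(l==i[0])[:,::-1].astype(np.int32)
    h=cv2.convexHull(P).reshape(-1,2)
    w=np.array([atz(s,p,.052)[:2] for p in h])
    f=lambda v:np.hypot(w[:,0]-v[0],w[:,1]-v[1])-v[2]
    r=least_squares(f,[w[:,0].mean(),w[:,1].mean(),.1],loss='soft_l1',f_scale=.001)
    print(r.x,np.abs(r.fun).max())
sc=lambda p:(p[0]/3+150-.33,p[1]/3+110-.33)
for k,p,z in [('slot',(412,397),.052),('slotin',(406,357),.052),('lugtop',(171,369),.088),('guide',(237,345),.066),('pegN',(386,160),.097),('pegR',(497,306),.097),('pegL',(314,327),.097),('jar',(154,217),.055),('coupling',(241,481),.036),('nut',(531,407),.03),('valve',(397,266),.106),('stubend',(440,243),.085)]:
    print(k,atz(T,sc(p),z).round(4))
sc=lambda p:(p[0]/3+130-.33,p[1]/3+120-.33)
for k,p,z in [('slot',(240,350),.052),('lugtop',(182,187),.088),('guide',(229,232),.066),('pegN',(435,228),.097),('pegF',(360,335),.097),('pegL',(262,238),.097),('valve',(351,250),.106)]:
    print(k,atz(S,sc(p),z).round(4))
```

```text
top [(array([ 240,  160,   85,   84, 3330], dtype=int32), array([281.65015015, 200.38018018]))]
[ 0.54477023 -0.10761184  0.10449814] 0.0006536621417553845
side [(array([ 205,  196,   85,   56, 1947], dtype=int32), array([248.63585003, 225.48638932]))]
[ 0.54491455 -0.10495758  0.10477992] 0.0018496659856551412
slot [ 0.443  -0.1182  0.052 ]
slotin [ 0.4754 -0.114   0.052 ]
lugtop [0.4652 0.0739 0.088 ]
guide [0.4852 0.0232 0.066 ]
pegN [ 0.6301 -0.0977  0.097 ]
pegR [ 0.512  -0.1827  0.097 ]
pegL [ 0.4966 -0.0387  0.097 ]
jar [0.5925 0.0927 0.055 ]
coupling [0.3769 0.0213 0.036 ]
nut [ 0.4347 -0.2184  0.03  ]
valve [ 0.5431 -0.1041  0.106 ]
stubend [ 0.5642 -0.1406  0.085 ]
slot [ 0.4414 -0.1099  0.052 ]
lugtop [0.467 0.073 0.088]
guide [0.4877 0.0193 0.066 ]
pegN [ 0.6279 -0.0976  0.097 ]
pegF [ 0.5112 -0.1844  0.097 ]
pegL [ 0.4951 -0.0397  0.097 ]
valve [ 0.5475 -0.0998  0.106 ]
```

```bash
python3 -m creep '[-32,-22,0,0,0,0,-32,-22,0,0,0,0,-32,-22,0,0,0,0,-32,-22,0,0,0,0,-32,-22,0,0,0,0]' 0 5; python3 -c "
from h import *
s=get_state();print(s['q'].round(3),s['clock'])"
```

```text
clock: 1.42
tool_pos: [0.2818, 0.4616, 0.2373]
eef_rot: [0.121, 0.993, 0.005, -0.004]
contact_force: [1.2, 0.2, -0.1]
opening: 0.645
[-0.957  0.581 -0.233  1.826  0.172  0.747  0.05 ] 1.4167
```

```bash
python3 -m creep '[-31,-22,0,0,0,0,-31,-22,0,0,0,0,-31,-22,0,0,0,0,-31,-22,0,0,0,0,-31,-22,0,0,0,0]'; python3 -m creep '[-31,-22,0,0,0,0,-31,-22,0,0,0,0,-31,-22,0,0,0,0,-25,-30,0,0,0,0,-20,-35,0,0,0,0]' ; python3 -c "
from h import *
s=get_state();print(s['q'].round(3),s['clock'])"
```

```text
clock: 1.83
tool_pos: [0.4115, 0.3105, 0.2359]
eef_rot: [0.12, 0.993, 0.006, -0.003]
contact_force: [0.6, -0.4, -0.6]
opening: 0.267
clock: 2.25
tool_pos: [0.5224, 0.1442, 0.2345]
eef_rot: [0.119, 0.993, 0.008, -0.0]
contact_force: [1.8, 0.6, -0.4]
opening: 0.007
[-0.168  0.59  -0.287  1.825  0.212  0.748  0.768] 2.25
```

```bash
python3 -m creep '[-11,-37,0,0,0,0,-11,-37,0,0,0,0,-11,-37,0,0,0,0,-11,-37,0,0,0,0,-11,-37,0,0,0,0]'; python3 -m creep '[-11,-37,0,0,0,0,-11,-37,0,0,0,0,-11,-37,0,0,0,0,-8,-25,0,0,0,5,0,0,0,0,0,5]'
python3 - <<'E'
from h import *
from scipy.spatial.transform import Rotation as R
s=get_state();print(s['q'].round(3),s['clock'],R.from_quat(s['eef_rot']).as_matrix().round(3))
E
```

```text
clock: 2.67
tool_pos: [0.5355, -0.0585, 0.2316]
eef_rot: [0.12, 0.993, 0.009, 0.003]
contact_force: [0.7, -0.4, -0.0]
opening: 0.004
clock: 3.08
tool_pos: [0.5407, -0.2205, 0.2292]
eef_rot: [0.216, 0.976, 0.006, 0.003]
contact_force: [-0.5, -0.1, -0.1]
opening: 0.006
[ 0.473  0.649 -0.268  1.706  0.206  0.809  1.25 ] 3.0833 [[-0.907  0.422  0.009]
 [ 0.422  0.907  0.011]
 [-0.004  0.013 -1.   ]]
```

```bash
python3 -m creep '[13,22,0,0,0,0,0,0,30,0,0,0,0,0,35,0,0,0,0,0,20,0,0,0,0,0,0,0,0,0]'
python3 - <<'E'
from h import *
for n in('top','side'):
    s=snap(n); p=proj(s,get_state()['tool_pos']);print(n,p)
    im=s['color'][:,:,::-1]
    x,y=(230,140) if n=='top' else (180,160)
    cv2.imwrite(f'pics/{n}1.png',cv2.resize(im[y:y+120,x:x+130].copy(),None,fx=5,fy=5,interpolation=cv2.INTER_CUBIC))
E
```

```text
clock: 3.5
tool_pos: [0.5417, -0.201, 0.1442]
eef_rot: [0.224, 0.975, 0.005, 0.008]
contact_force: [0.1, 0.1, 0.4]
opening: 0.008
top [326.20124291 195.96640137]
side [265.84426086 214.11456   ]
```

View pics/top1.png

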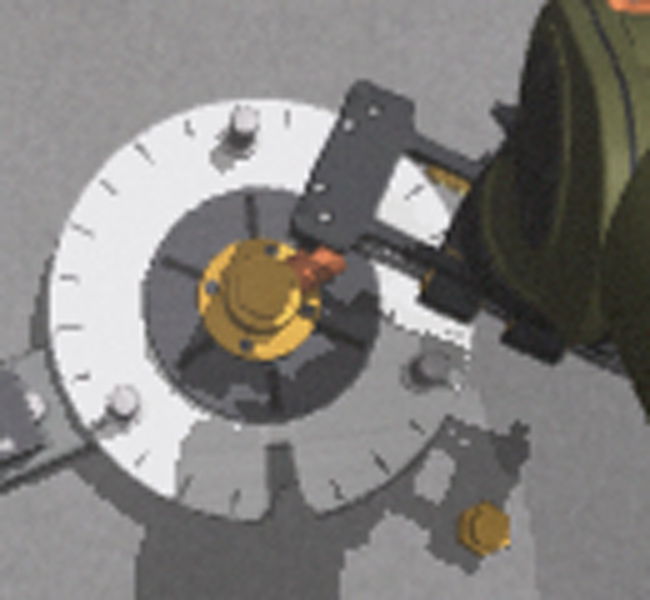

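View pics/side1.png

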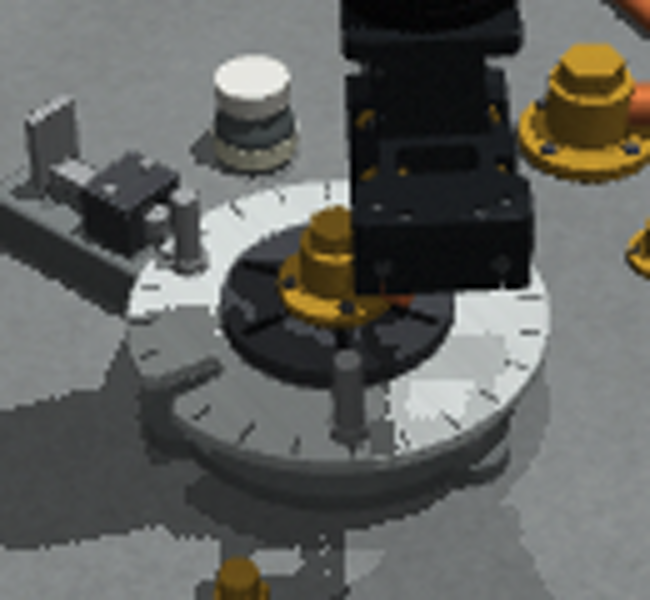

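Run:
```python
from h import *
from scipy.spatial.transform import Rotation as R
st=get_state();M=R.from_quat(st['eef_rot']).as_matrix();t=st['tool_pos']
s=snapshot('side');T=snapshot('top')
for a in(-37,37):
  for b in(-93,93):
    p=t+M@np.array([a,b,-64])/1e3
    print(a,b,p.round(3),((proj(s,p)-[180,160])*5).round(),((proj(T,p)-[230,140])*5).round())
print(((proj(s,t)-[180,160])*5))
```

```text
-37 -93 [ 0.535 -0.301  0.211] [538. 298.] [747. 274.]
-37 93 [ 0.616 -0.134  0.213] [496.  27.] [345.  88.]
37 -93 [ 0.468 -0.269  0.209] [347. 308.] [679. 434.]
37 93 [ 0.549 -0.102  0.212] [334.  35.] [273. 243.]
[429.22130428 270.57279998]
```

```bash
python3 -m creep '[0,3,30,0,0,0,0,2,25,0,0,0,0,0,15,0,0,0,0,0,2,0,0,0]'
python3 - <<'E'
from h import *
from scipy.spatial.transform import Rotation as R
st=get_state();M=R.from_quat(st['eef_rot']).as_matrix();t=st['tool_pos']
print((M.T@(np.array([.511,-.183,.075])-t)).round(4),(M.T@(np.array([.545,-.106,.075])-t)).round(4),st['contact_force'])
E
```

```text
clock: 4.03
tool_pos: [0.5564, -0.1994, 0.0835]
eef_rot: [0.225, 0.974, 0.004, 0.022]
contact_force: [-1.1, -0.1, -0.8]
opening: 0.008
[ 0.0483 -0.0053  0.0065] [0.0515 0.0788 0.0078] [-1.05698686 -0.13688438 -0.77161503]
```

```bash
cat > r.py <<'E'
from h import *
import sys,math
from scipy.spatial.transform import Rotation as R
def rel(*pts):
    st=get_state();M=R.from_quat(st['eef_rot']).as_matrix();t=st['tool_pos']
    d=M.T@np.array([0,0,-1.]); ax=np.cross([0,0,1],d); 
    print('clk',round(st['clock'],2),'pos',(t*1e3).round(1),'yaw',round(math.degrees(math.atan2(M[1,0],M[0,0])),1),'tiltfix deg',np.degrees(ax).round(2),'F',st['contact_force'].round(1))
    for p in pts: print(np.array(p),'->tool mm',(M.T@(np.array(p)-t)*1e3).round(1))
if __name__=='__main__': rel(*eval(sys.argv[1]))
E
python3 r.py '[(.511,-.183,.075),(.545,-.106,.075)]'
```

```text
clk 4.03 pos [ 556.4 -199.4   83.5] yaw 154.0 tiltfix deg [ 1.01  2.33 -0.  ] F [-1.1 -0.1 -0.8]
[ 0.511 -0.183  0.075] ->tool mm [48.3 -5.3  6.5]
[ 0.545 -0.106  0.075] ->tool mm [51.5 78.8  7.8]
```

```bash
python3 -m creep '[10,-3,4,1,2.3,0,10,-2,4,0,0,0,0,0,0,0,0,0]';python3 r.py '[(.511,-.183,.075),(.545,-.106,.075)]'
```

```text
clock: 4.28
tool_pos: [0.539, -0.196, 0.0788]
eef_rot: [0.225, 0.974, -0.0, 0.003]
contact_force: [-0.3, 0.2, 0.2]
opening: 0.006
clk 4.28 pos [ 539.  -196.    78.8] yaw 154.0 tiltfix deg [ 0.04  0.31 -0.  ] F [-0.3  0.2  0.2]
[ 0.511 -0.183  0.075] ->tool mm [30.8 -0.6  3.6]
[ 0.545 -0.106  0.075] ->tool mm [34.1 83.5  3.6]
```

```bash
python3 -m creep '[5,0,3,0,0,0,5,0,3,0,0,0,3,0,0,0,0,0,3,0,0,0,0,0,3,0,0,0,0,0]';python3 r.py '[(.511,-.183,.075),(.545,-.106,.075)]'
```

```text
clock: 4.7
tool_pos: [0.5255, -0.1887, 0.0772]
eef_rot: [0.226, 0.974, -0.0, 0.008]
contact_force: [0.1, -0.4, 0.7]
opening: 0.008
clk 4.7 pos [ 525.5 -188.7   77.2] yaw 153.9 tiltfix deg [ 0.17  0.95 -0.  ] F [ 0.1 -0.4  0.7]
[ 0.511 -0.183  0.075] ->tool mm [15.5 -1.3  1.9]
[ 0.545 -0.106  0.075] ->tool mm [18.9 82.8  2.1]
```

```bash
python3 -m creep '[4,-0.5,0,0,0,2.7,4,-0.5,0,0,0,2.7,4,-0.5,0,0,0,2.7]';python3 r.py '[(.511,-.183,.075),(.545,-.106,.075)]'; python3 -c "
from h import *
s=snap('top','t2.png');im=s['color'][140:260,230:360,::-1]
cv2.imwrite('pics/top2.png',cv2.resize(im.copy(),None,fx=5,fy=5,interpolation=cv2.INTER_CUBIC))"
```

```text
clock: 4.95
tool_pos: [0.5174, -0.1865, 0.0781]
eef_rot: [0.297, 0.955, -0.0, 0.013]
contact_force: [2.4, -2.2, -3.4]
opening: 0.005
clk 4.95 pos [ 517.4 -186.5   78.1] yaw 145.5 tiltfix deg [ 0.44  1.45 -0.  ] F [ 2.4 -2.2 -3.4]
[ 0.511 -0.183  0.075] ->tool mm [ 7.4 -0.8  2.9]
[ 0.545 -0.106  0.075] ->tool mm [23.  81.9  3.1]
```

View pics/top2.png

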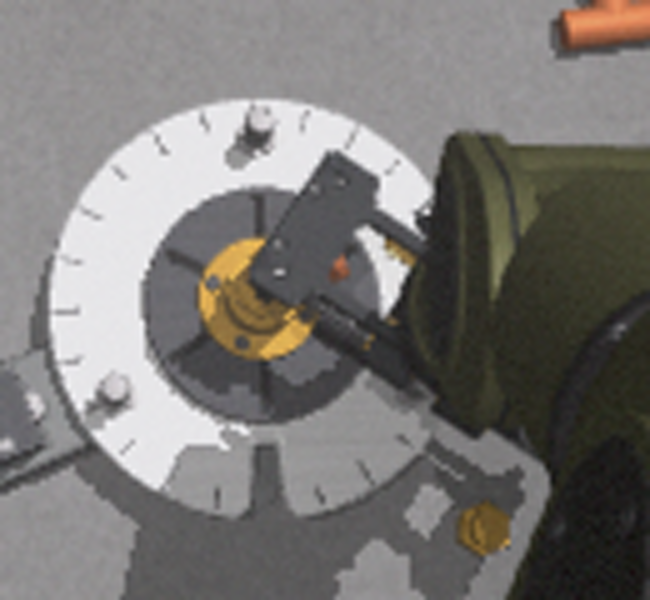

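```bash
python3 -m creep '[6,-0.7,0.5,0.2,0.8,2.3,6,-0.7,0.5,0.2,0.8,2.3,6,-0.7,0.5,0.2,0.7,2.7,6,-0.7,0.5,0.2,0.7,2.7,6,-0.7,0.5,0.2,0.7,2.7]';python3 r.py '[(.545,-.106,.075)]'
```

```text
clock: 5.42
tool_pos: [0.4954, -0.175, 0.0775]
eef_rot: [0.407, 0.913, 0.001, -0.015]
contact_force: [1.0, -3.4, -1.0]
opening: 0.003
clk 5.42 pos [ 495.4 -175.    77.5] yaw 132.0 tiltfix deg [-0.61 -1.65  0.  ] F [ 1.  -3.4 -1. ]
[ 0.545 -0.106  0.075] ->tool mm [18.  83.   2.1]
```

```bash
python3 -m creep '[6,-0.8,0.3,-0.3,-0.8,3,6,-0.8,0.3,0,0,3,6,-0.8,0.3,0,0.2,3,6,-0.8,0.3,0,0.3,3,6,-0.8,0.3,0,0.3,3]';python3 r.py '[(.545,-.106,.075)]'; python3 -m creep '[6,-0.8,0.3,0,0,3,6,-0.8,0.3,0,0.2,3,6,-0.8,0.3,0,0.2,3,6,-0.8,0.3,0,0.3,3,6,-0.8,0.3,0,0.3,3]';python3 r.py '[(.545,-.106,.075)]'
```

```text
clock: 5.83
tool_pos: [0.4773, -0.1572, 0.0777]
eef_rot: [0.53, 0.848, 0.002, -0.009]
contact_force: [0.9, -1.8, -0.1]
opening: 0.01
clk 5.83 pos [ 477.3 -157.2   77.7] yaw 116.0 tiltfix deg [-0.36 -1.02  0.  ] F [ 0.9 -1.8 -0.1]
[ 0.545 -0.106  0.075] ->tool mm [16.4 83.3  2.4]
clock: 6.25
tool_pos: [0.4649, -0.1337, 0.0776]
eef_rot: [0.643, 0.766, 0.006, -0.013]
contact_force: [2.4, -2.3, -1.5]
opening: 0.004
clk 6.25 pos [ 464.9 -133.7   77.6] yaw 99.9 tiltfix deg [-0.49 -1.56  0.  ] F [ 2.4 -2.3 -1.5]
[ 0.545 -0.106  0.075] ->tool mm [13.4 83.7  2.2]
```

```bash
python3 -c "
from h import *
s=snap('top','t3.png');im=s['color'][140:260,190:340,::-1]
cv2.imwrite('pics/top3.png',cv2.resize(im.copy(),None,fx=5,fy=5,interpolation=cv2.INTER_CUBIC))
print([(d['xy'],d['score']) for d in find_in('valve_mid','top')][:2])"
```

```text
[([234.4, 120.1], 0.63), ([276.5, 204.0], 0.59)]
```

View pics/top3.png

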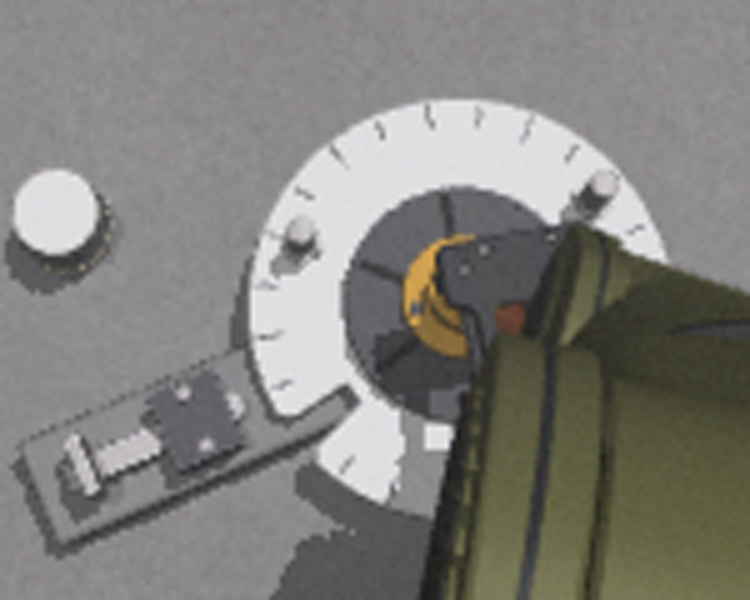

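Run:
```python
from h import *
import math
s=snapshot('top')
sc=lambda p:(p[0]/5+190-.4,p[1]/5+140-.4)
C=np.array([.5448,-.1072])
for k,p,z,o in [('pegc',(303,229),.097,60-0),('pegb',(604,181),.097,0),('slot',(303,433),.052,0),('guide',(195,417),.066,0),('lugtop',(82,463),.088,0),('barmid',(130,452),.053,0)]:
    w=atz(s,sc(p),z)[:2]-C; print(k,w.round(4),round(np.hypot(*w),4),round(math.degrees(math.atan2(w[1],w[0])),1))
```

```text
pegc [0.0312 0.0776] 0.0837 68.1
pegb [ 0.0533 -0.0667] 0.0854 -51.3
slot [-0.0627  0.0784] 0.1004 128.7
guide [-0.0555  0.1306] 0.1419 113.0
lugtop [-0.0784  0.1827] 0.1989 113.2
barmid [-0.0713  0.163 ] 0.1779 113.6
```

```bash
python3 -m creep '[6,-0.8,0.3,-0.2,-0.6,3,6,-0.8,0.3,-0.2,-0.4,3,6,-0.8,0.3,0,0,3]';python3 r.py '[(.545,-.106,.075)]';python3 -c "
from h import *
s=snap('top','t4.png');im=s['color'][140:260,190:340,::-1]
cv2.imwrite('pics/top4.png',cv2.resize(im.copy(),None,fx=5,fy=5,interpolation=cv2.INTER_CUBIC))"
```

```text
clock: 6.65
tool_pos: [0.4612, -0.1188, 0.0776]
eef_rot: [0.701, 0.713, 0.002, -0.003]
contact_force: [0.4, -3.0, 1.5]
opening: 0.006
clk 6.65 pos [ 461.2 -118.8   77.6] yaw 91.0 tiltfix deg [-0.07 -0.34  0.  ] F [ 0.4 -3.   1.5]
[ 0.545 -0.106  0.075] ->tool mm [11.4 84.   2.5]
```

View pics/top4.png

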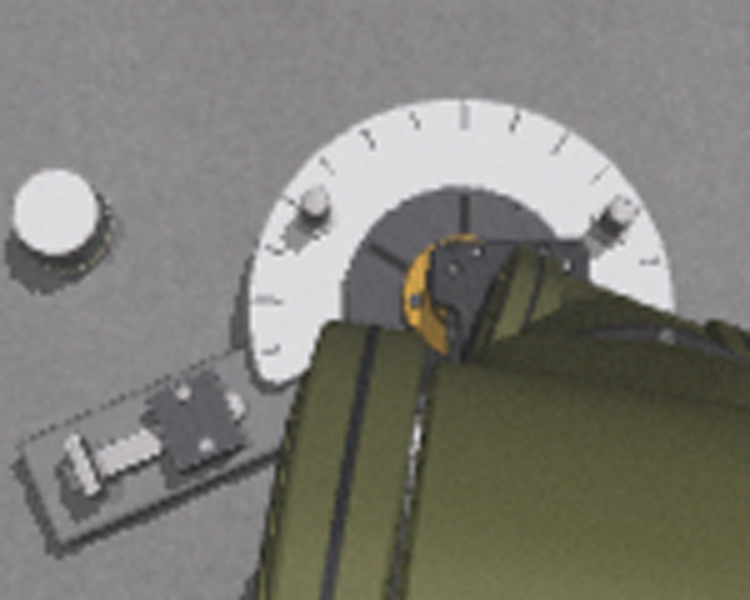

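```bash
cat > pg.py <<'E'
from h import *
import math,sys
s=snapshot('top')
sc=lambda p:(p[0]/5+190-.4,p[1]/5+140-.4)
C=np.array([.5448,-.1072])
a,b=eval(sys.argv[1])
for n,p,o in (('c',a,60),('b',b,180)):
    w=atz(s,sc(p),.097)[:2]-C; th=math.degrees(math.atan2(w[1],w[0]));print(n,round(np.hypot(*w),4),round(th,1),'slot',round(th+o,1))
E
python3 pg.py '(317,199),(622,206)'
```

```text
c 0.0843 57.2 slot 117.2
b 0.0854 -61.2 slot 118.8
```

```bash
python3 -m creep '[4,-0.5,0.2,0,-0.2,1.5,4,-0.5,0.2,0,0,1.5,0,0,0,0,0,0]';python3 r.py '[(.545,-.106,.075)]';python3 -c "
from h import *
s=snap('top','t5.png');im=s['color'][140:260,190:340,::-1]
cv2.imwrite('pics/top5.png',cv2.resize(im.copy(),None,fx=5,fy=5,interpolation=cv2.INTER_CUBIC))"
```

```text
clock: 7.0
tool_pos: [0.4603, -0.1103, 0.0773]
eef_rot: [0.719, 0.695, 0.0, -0.002]
contact_force: [-0.3, 0.3, -0.3]
opening: 0.006
clk 7.0 pos [ 460.3 -110.3   77.3] yaw 88.1 tiltfix deg [-0.1  -0.17  0.  ] F [-0.3  0.3 -0.3]
[ 0.545 -0.106  0.075] ->tool mm [ 7.  84.5  2.1]
```

View pics/top5.png

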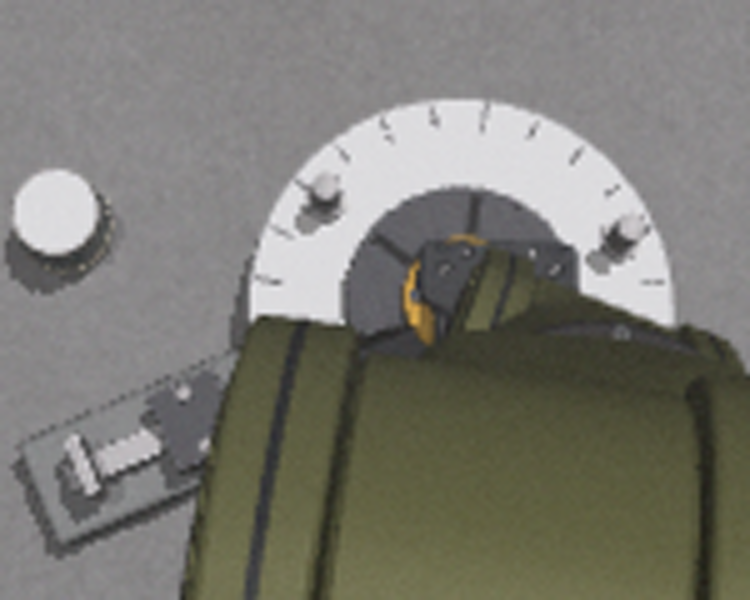

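```bash
python3 pg.py '(326,183),(628,225)'
python3 -m creep '[-10,0,-5,0,0,0,-15,0,-25,0,0,0,-20,-5,-35,0,0,0,-30,-10,-35,0,0,0,-35,-10,-35,0,0,0]';python3 r.py '[]'
```

```text
c 0.0852 51.2 slot 111.2
b 0.0838 -67.6 slot 112.4
clock: 7.52
tool_pos: [0.4323, -0.2074, 0.2011]
eef_rot: [0.712, 0.702, -0.002, -0.012]
contact_force: [1.2, -0.3, -0.6]
opening: 0.006
clk 7.52 pos [ 432.3 -207.4  201.1] yaw 89.2 tiltfix deg [-1.15 -0.79  0.  ] F [ 1.2 -0.3 -0.6]
```

```bash
python3 -m creep '[38,3,0,-1,-0.7,0,40,3,0,0,0,0,40,3,0,0,0,0,40,3,0,0,0,0,40,3,0,0,0,0]';python3 -m creep '[40,3,0,0,0,0,40,3,0,0,0,0,40,3,0,0,0,-6,40,5,0,0,0,-6,10,5,0,0,0,-6]';python3 r.py '[(.453,.106,.07)]';python3 -c "
from h import *
s=snap('top','t6.png');im=s['color'][140:260,190:340,::-1]
cv2.imwrite('pics/top6.png',cv2.resize(im.copy(),None,fx=5,fy=5,interpolation=cv2.INTER_CUBIC))"
```

```text
clock: 7.93
tool_pos: [0.4526, -0.0405, 0.2094]
eef_rot: [0.733, 0.68, -0.001, 0.011]
contact_force: [1.4, 0.2, 0.2]
opening: 0.008
clock: 8.35
tool_pos: [0.4766, 0.14, 0.2081]
eef_rot: [0.611, 0.792, -0.003, 0.009]
contact_force: [1.2, 1.7, -0.2]
opening: 0.004
clk 8.35 pos [476.6 140.  208.1] yaw 104.7 tiltfix deg [ 0.37  1.02 -0.  ] F [ 1.2  1.7 -0.2]
[0.453 0.106 0.07 ] ->tool mm [-24.5 -32.3 138.3]
```

View pics/top6.png

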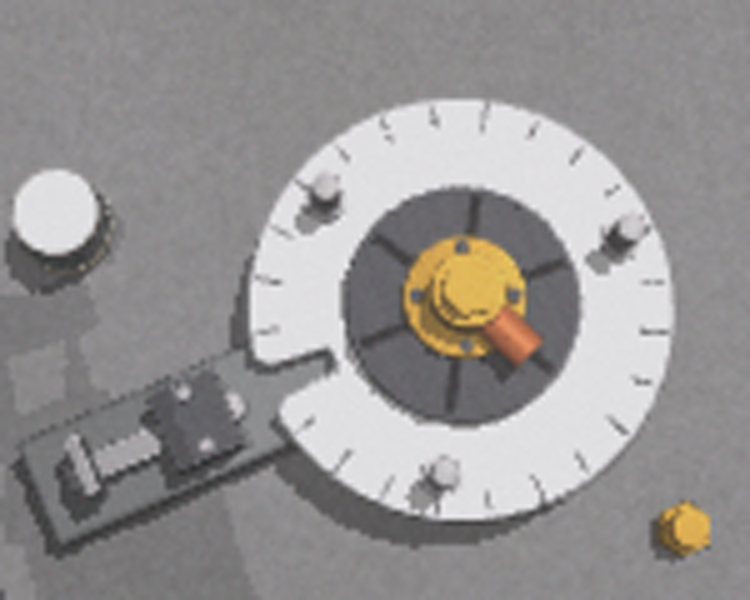

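```bash
python3 -m creep '[-10,-12,35,0.4,1,-4.3,-12,-12,35,0,0,-4.3,-5,-8,30,0,0.3,0,0,0,0,0,0,0]';python3 r.py '[(.453,.106,.07),(.4647,.0788,.07)]'
```

```text
clock: 8.73
tool_pos: [0.4597, 0.1033, 0.108]
eef_rot: [0.543, 0.84, 0.005, 0.0]
contact_force: [0.9, 0.3, 0.3]
opening: 0.005
clk 8.73 pos [459.7 103.3 108. ] yaw 114.2 tiltfix deg [ 0.47 -0.29  0.  ] F [0.9 0.3 0.3]
[0.453 0.106 0.07 ] ->tool mm [ 5.1 -5.3 38. ]
[0.4647 0.0788 0.07  ] ->tool mm [-24.5  -5.8  37.8]
```

```bash
python3 -m creep '[5,-3,20,0.4,-0.3,0,2,-3,15,0,0,0,0,0,5,0,0,0,0,0,0,0,0,0]';python3 r.py '[(.453,.106,.07),(.4647,.0788,.07)]';python3 -c "
from h import *
s=snap('side','s7.png');im=s['color'][130:280,130:300,::-1]
cv2.imwrite('pics/side7.png',cv2.resize(im.copy(),None,fx=4,fy=4,interpolation=cv2.INTER_CUBIC))"
```

```text
clock: 9.07
tool_pos: [0.4531, 0.1024, 0.0697]
eef_rot: [0.548, 0.836, -0.001, 0.001]
contact_force: [0.7, -0.1, -0.3]
opening: 0.002
clk 9.07 pos [453.1 102.4  69.7] yaw 113.5 tiltfix deg [-0.    0.17  0.  ] F [ 0.7 -0.1 -0.3]
[0.453 0.106 0.07 ] ->tool mm [ 3.3  1.3 -0.3]
[0.4647 0.0788 0.07  ] ->tool mm [-26.3   1.2  -0.2]
```

View pics/side7.png

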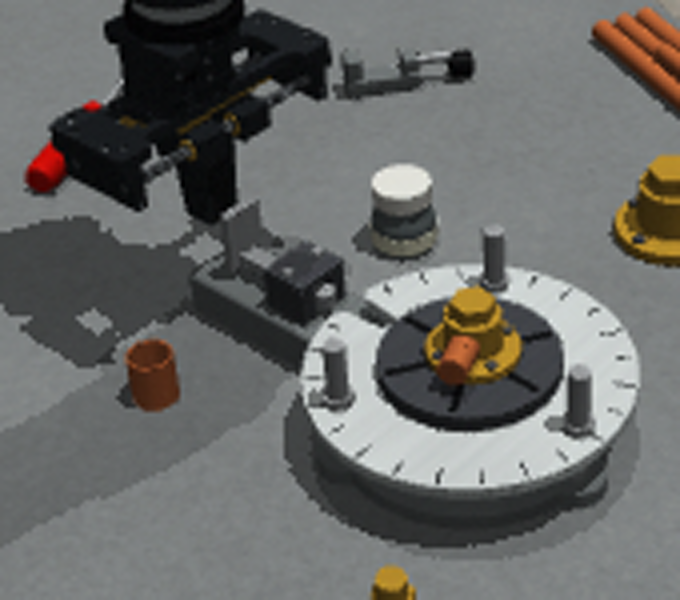

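```bash
python3 -m creep '[-6,0.2,1,0,0,0,-6,0.2,1,0,0,0,-4,0,0,0,0,0,-4,0,0,0,0,0,-4,0,0,0,0,0]';python3 r.py '[(.4647,.0788,.07)]'
python3 -m creep '[-5,0,0,0,0,0,-5,0,0,0,0,0,-5,0,0,0,0,0,-5,0,0,0,0,0]';python3 r.py '[(.4647,.0788,.07)]'
```

```text
clock: 9.53
tool_pos: [0.4655, 0.0815, 0.072]
eef_rot: [0.547, 0.837, 0.002, 0.002]
contact_force: [-1.5, 3.0, -2.9]
opening: 0.003
clk 9.53 pos [465.5  81.5  72. ] yaw 113.7 tiltfix deg [ 0.3   0.05 -0.  ] F [-1.5  3.  -2.9]
[0.4647 0.0788 0.07  ] ->tool mm [-2.2 -1.8  2. ]
clock: 9.87
tool_pos: [0.473, 0.0638, 0.0721]
eef_rot: [0.546, 0.838, 0.003, 0.0]
contact_force: [-2.1, 4.7, -0.3]
opening: 0.004
clk 9.87 pos [473.   63.8  72.1] yaw 113.8 tiltfix deg [ 0.25 -0.16  0.  ] F [-2.1  4.7 -0.3]
[0.4647 0.0788 0.07  ] ->tool mm [17.1 -1.6  2.1]
```

```bash
python3 -m creep '[-4,0,0,0,0,0,-3,0,0,0,0,0]';python3 r.py '[(.4647,.0788,.07)]'
python3 -m creep '[-2,0,0,0,0,0]';python3 r.py '[(.4647,.0788,.07)]';python3 -m creep '[-2,0,0,0,0,0]';python3 r.py '[(.4647,.0788,.07)]'
```

```text
clock: 10.03
tool_pos: [0.4752, 0.0587, 0.0721]
eef_rot: [0.545, 0.838, 0.003, -0.002]
contact_force: [-4.5, 13.1, 1.8]
opening: 0.002
clk 10.03 pos [475.2  58.7  72.1] yaw 113.9 tiltfix deg [ 0.2  -0.35  0.  ] F [-4.5 13.1  1.8]
[0.4647 0.0788 0.07  ] ->tool mm [22.7 -1.4  2.2]
clock: 10.12
tool_pos: [0.4751, 0.0588, 0.0721]
eef_rot: [0.544, 0.839, 0.004, -0.003]
contact_force: [-4.1, 9.7, 1.2]
opening: 0.001
clk 10.12 pos [475.1  58.8  72.1] yaw 114.1 tiltfix deg [ 0.16 -0.55  0.  ] F [-4.1  9.7  1.2]
[0.4647 0.0788 0.07  ] ->tool mm [22.5 -1.4  2.3]
clock: 10.2
tool_pos: [0.4751, 0.0588, 0.0721]
eef_rot: [0.543, 0.84, 0.004, -0.005]
contact_force: [-3.4, 8.0, 0.9]
opening: 0.003
clk 10.2 pos [475.1  58.8  72.1] yaw 114.2 tiltfix deg [ 0.13 -0.73  0.  ] F [-3.4  8.   0.9]
[0.4647 0.0788 0.07  ] ->tool mm [22.4 -1.3  2.4]
```

```bash
python3 -c "
from h import *
s=snap('side','s8.png');im=s['color'][160:240,160:270,::-1]
cv2.imwrite('pics/side8.png',cv2.resize(im.copy(),None,fx=7,fy=7,interpolation=cv2.INTER_CUBIC))"
```

View pics/side8.png

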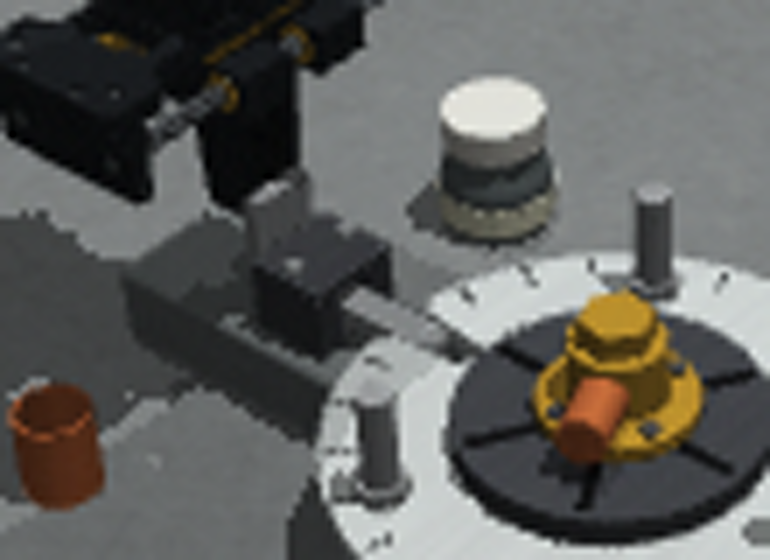

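```bash
python3 -m creep '[-4,0,0,0,0,0,-4,0,0,0,0,0]';python3 r.py '[(.4647,.0788,.07)]'
python3 -m creep '[10,0,-1,0,-0.7,0,20,0,-10,0,0,0,25,0,-35,0,0,0,30,0,-38,0,0,0,35,0,-38,0,0,0]';python3 -m creep '[35,0,-20,0,0,0,38,0,0,0,0,0,38,0,0,0,0,0,20,0,0,0,0,0,0,0,0,0,0,0]'
python3 r.py '[]';python3 -c "
from h import *
s=snap('top','t9.png');im=s['color'][140:260,190:340,::-1]
cv2.imwrite('pics/top9.png',cv2.resize(im.copy(),None,fx=5,fy=5,interpolation=cv2.INTER_CUBIC))
s=snap('side','s9.png');im=s['color'][160:270,160:300,::-1]
cv2.imwrite('pics/side9.png',cv2.resize(im.copy(),None,fx=5,fy=5,interpolation=cv2.INTER_CUBIC))"
```

```text
clock: 10.42
tool_pos: [0.4749, 0.0589, 0.0722]
eef_rot: [0.54, 0.842, 0.006, -0.01]
contact_force: [-5.9, 13.4, 3.3]
opening: 0.006
clk 10.42 pos [474.9  58.9  72.2] yaw 114.7 tiltfix deg [-0.01 -1.35  0.  ] F [-5.9 13.4  3.3]
[0.4647 0.0788 0.07  ] ->tool mm [22.3 -1.   2.7]
clock: 10.83
tool_pos: [0.432, 0.1513, 0.1845]
eef_rot: [0.548, 0.837, -0.001, -0.003]
contact_force: [0.8, 0.6, -0.3]
opening: 0.007
clock: 11.25
tool_pos: [0.3862, 0.2784, 0.2156]
eef_rot: [0.55, 0.835, 0.01, 0.004]
contact_force: [0.5, 0.3, -0.6]
opening: 0.006
clk 11.25 pos [386.2 278.4 215.6] yaw 113.2 tiltfix deg [ 1.17 -0.23  0.  ] F [ 0.5  0.3 -0.6]
```

View pics/top9.png

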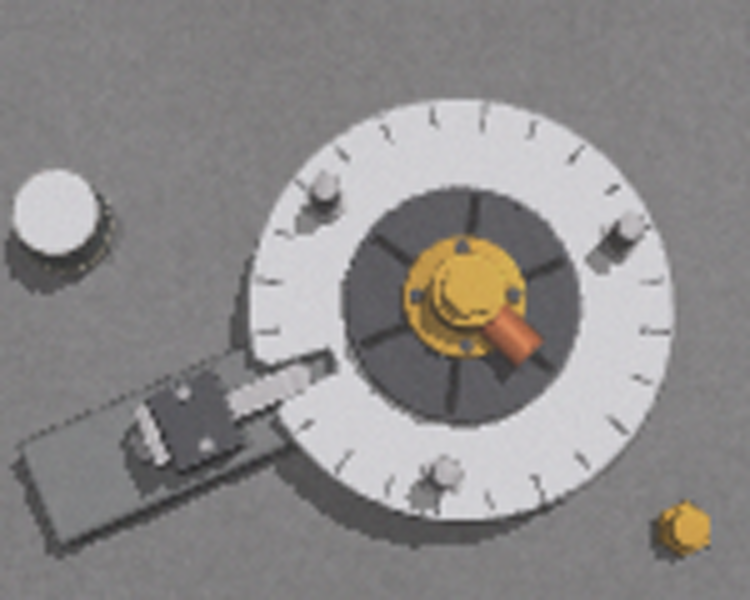

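View pics/side9.png

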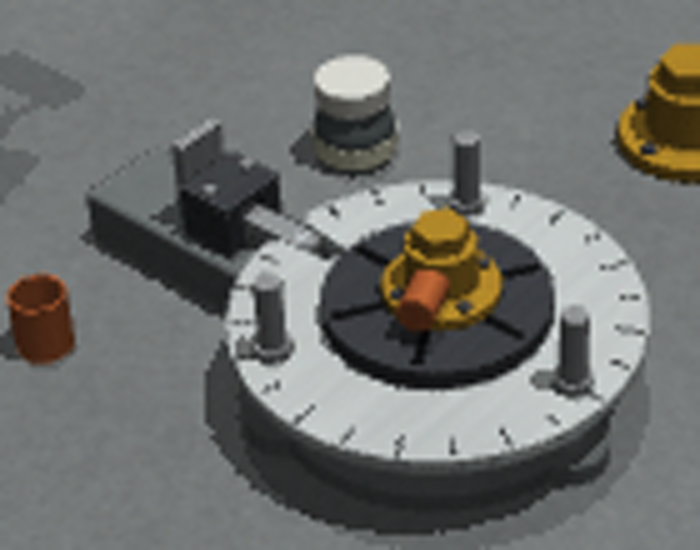

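```bash
python3 - <<'E'
from h import *
import math
s=snapshot('top')
sc=lambda p:(p[0]/5+190-.4,p[1]/5+140-.4)
C=np.array([.5448,-.1072])
for k,p,z in [('nose',(310,372),.05),('lugtop',(151,434),.088),('slotend',(333,361),.052),('valve',(471,290),.106)]:
    w=atz(s,sc(p),z)[:2]-C; print(k,w.round(4),round(np.hypot(*w),4),round(math.degrees(math.atan2(w[1],w[0])),1))
E
python3 pg.py '(326,183),(628,225)'
```

```text
nose [-0.0326  0.0747] 0.0815 113.6
lugtop [-0.0651  0.1503] 0.1637 113.4
slotend [-0.0274  0.0633] 0.069 113.4
valve [-0.     -0.0011] 0.0011 -91.0
c 0.0852 51.2 slot 111.2
b 0.0838 -67.6 slot 112.4
```

Nose at a radius of 81.5 mm (82 when home), lug at 163.7 mm (164 when home), valve 1 mm off the middle, and the hand is well clear. Handing in.

```bash
python3 -c "
from h import *
print(finish_job())"
```

```text
the job is handed in; nothing more can be done
None
```

The turntable is locked. I pushed peg a about 73° clockwise with the shut fingertips until the slot faced the bar. Then I pushed the bar by its lug until it stopped hard against the guide. I handed it in at about 11.5 s of the 64 s; no verdict is reported.

**Last checks, from the top camera:**
- **Bar:** the nose is at a radius of 81.5 mm (82 when home) and the lug plate's middle at 163.7 mm (164 when home). The side picture also shows the lug against the guide.
- **Slot:** its inner end is in line with the bar, both at about 113.4°. The two pegs I could measure disagree slightly and put the slot at 111.2° and 112.4°. The larger gap is about 4 mm at the rim, close to the 5 mm limit. I trust the direct sighting more, because the bar has only about 2 mm of play each side in the slot.
- **Valve body:** the middle-sized one is upright and about 1 mm off the centre of the plate.
- **Bystanders:** the jar, coupling and nut look unmoved in the last pictures. I did not re-measure the others, but the hand's path stayed clear of them.
- **Force:** the highest push reading I took was about 15 N, with the lug already against its stop.
- **Hand:** it finished clear, more than 0.2 m from the lug and at a height of 0.22 m.

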